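# Put the washed burner parts back on the gas hob

## Task

The hob's burner parts have been washed and piled on the white plate: take the pile apart from the top down, fitting each part before you take the next, so that each burner head sits fully down on the burner of its own size and each cap lies flat on the head of its own size. Lower the parts into place rather than dropping them, and leave the plate and the colander where they are.

Things in the scene. Friction and masses are not known exactly. Their poses are not given: they have to be found in the camera images.
- small_head: Small burner head, top of the pile: bare aluminium ring with flame slots round its side. Body 36 mm across, 12 mm high; on it a tapered collar (25 mm across below, 21 above) 4 mm high; total height 16. Bore 17 mm through its middle. About 35 g. Origin: centre of the underside. Round; z up along its axis.
- small_cap: Small burner cap, under the small head: dark enamel disc, flat top, 45 mm across, 10 mm high. In its underside a round recess, 29 mm across, 5 mm deep, goes over the small head's collar with 2 mm play. About 60 g. Origin: centre of its underside (rim level); fully down it is 12 mm above the small head's origin. Round; z up along its axis.
- large_head: Large burner head, third from the top: bare aluminium ring with flame slots. Body 55 mm across, 14 mm high; on it a tapered collar (42 mm across below, 37 above) 5 mm high, on which the small cap rests in the pile; total height 19. Bore 26 mm. About 85 g. Origin: centre of the underside. Round; z up along its axis.
- large_cap: Large burner cap, lowest in the pile, on the plate: dark enamel disc, flat top, 65 mm across, 12 mm high. In its underside a round recess, 46 mm across, 6 mm deep, goes over the large head's collar with 2 mm play. About 150 g. Origin: centre of its underside (rim level); fully down it is 14 mm above the large head's origin. Round; z up along its axis.
- small_burner: Small burner on the hob, left or right, fixed: steel trim disc 74 mm across, aluminium cup 34 mm across with a flat top 14 mm above the origin, and on it a central spigot 13 mm across, 10 mm high, tapering to 7 mm at the tip. The small head goes over the spigot (2 mm play) down to that flat: its origin then 14 mm above this one. Origin: on the axis at the hob's glass top, z up.
- large_burner: Large burner, on the hob's other side, fixed: steel trim disc 96 mm across, aluminium cup 52 mm across with a flat top 14 mm above the origin, and on it a central spigot 22 mm across, 12 mm high, tapering to 14 mm at the tip. The large head goes over the spigot (2 mm play) down to that flat: its origin then 14 mm above this one. Origin: on the axis at the hob's glass top, z up.
- hob: Two-burner gas hob on the table, fixed, 290 mm (x) by 460 mm (y), black glass top 70 mm above the table. Burners 240 mm apart along its y, 20 mm behind its middle. Two control knobs, 25 mm high, near its front (-x) edge, 75 mm either side of the middle. A loaded green rack, up to 230 mm high, stands behind it. Origin: centre of the underside; x away from the robot.
- plate: White melamine plate, loose, 190 mm across, left or right of the hob; its flat floor, 136 mm across, is 6 mm above the table, its edge 18 mm. The pile stands near its middle. Origin: centre of the underside, z up.
- colander: Bystander: steel colander, loose, open upward, 181 mm across and 88 mm high, 218 mm over its two small loop handles, on the other side of the hob from the plate. Origin: centre of the underside, z up.

How it is judged:
On the way, in this order (a step that is already met when the one before it is completed fails the run):
1. the small burner head is down on the small burner and let go (horizontal distance between small_head and small_burner below 0.005 m and z of small_head in the frame of small_burner between 0.012 and 0.016 m and angle between small_head's own z axis and vertical below 0.06 rad and contact force between small_head and the fingers below 0.05 N), for 0.2 s.
2. the small cap is down on the small head and let go (horizontal distance between small_cap and small_head below 0.005 m and z of small_cap in the frame of small_head between 0.01 and 0.014 m and angle between small_cap's own z axis and vertical below 0.06 rad and contact force between small_cap and the fingers below 0.05 N), for 0.2 s.
3. the large burner head is down on the large burner and let go (horizontal distance between large_head and large_burner below 0.005 m and z of large_head in the frame of large_burner between 0.012 and 0.016 m and angle between large_head's own z axis and vertical below 0.06 rad and contact force between large_head and the fingers below 0.05 N), for 0.2 s.
4. the large cap is down on the large head and let go (horizontal distance between large_cap and large_head below 0.005 m and z of large_cap in the frame of large_head between 0.012 and 0.016 m and angle between large_cap's own z axis and vertical below 0.06 rad and contact force between large_cap and the fingers below 0.05 N), for 0.2 s.
At the end, for the whole second after the job is handed in: The small head is on the small burner and the large head on the large burner, axes within 5 mm and underside within 2 mm of the burner's flat; each cap is on the head of its own size, axes within 5 mm and within 2 mm of fully down; all four lie flat (within 0.06 rad), let go and at rest (all of step 1 and all of step 2 and all of step 3 and all of step 4 and linear speed of each of small_head, small_cap, large_head, large_cap below 0.02 m/s and angular speed of each of small_head, small_cap, large_head, large_cap below 0.2 rad/s); the robot touches nothing.
It fails at once if the plate is pushed more than 20 mm from where it stood (distance of plate from where it was at the start of the episode above 0.02 m).
It fails at once if the colander is pushed more than 20 mm from where it stood (distance of colander from where it was at the start of the episode above 0.02 m).
It fails at once if a part is dropped on its burner (it goes faster than 0.7 m/s within 30 mm of the burner's axis) ((horizontal distance between small_head and small_burner below 0.03 m and linear speed of small_head above 0.7 m/s) or (horizontal distance between small_cap and small_burner below 0.03 m and linear speed of small_cap above 0.7 m/s) or (horizontal distance between large_head and large_burner below 0.03 m and linear speed of large_head above 0.7 m/s) or (horizontal distance between large_cap and large_burner below 0.03 m and linear speed of large_cap above 0.7 m/s)).
It also fails if it takes over 120 s, if anything falls off the work surface, if the arm or the gripper's body presses on something with over 40 N, if the wrist force passes 120 N, or if a joint passes its speed limit or range.

## Robot

A 7-joint arm with a two-finger parallel gripper is mounted at the origin on the work surface. World frame = base frame: x ahead of the robot, y to its left, z up, the work surface at z = 0. Lengths are in m, angles in rad, forces in N, time in s.
With the tool pointing down it reaches from about 0.35 to 0.9 m from the base axis. Payload 7.2 kg.
Tool frame: the origin (TCP) lies midway between the tips of the shut fingers; the grasp point (between the pads) lies arm.grip_point_offset behind it (arm.grip_point_offset is the distance from the TCP to the grasp point, in m); z points along the fingers, y is the line along which they close (so a half turn about z gives the same grasp; the last joint's range is limited). The gripper opens to 88 mm and grips with 3 to 60 N. Pads are 20 mm wide; open, the fingers measure 115 mm over their backs; the gripper's body (75 mm by 178 mm) begins 61 mm behind the grasp point.
Start: joints at [-1.357, 0.411, -0.013, 1.596, 0.006, 1.134, -0.082], TCP at [0.174, 0.6, 0.223] pointing down, gripper open.
Joint ranges: [-2.95, 2.95], [-0.29, 1.99], [-1.47, 1.44], [0.14, 2.54], [-1.03, 4.17], [0.13, 1.85], [-2.86, 2.86]. Speed limits (rad/s): [2.39, 2.39, 3.01, 3.01, 3.14, 3.14, 3.14].

## Interface

Orientations are given as a unit quaternion [w, x, y, z].
In Python, from plant import arm gives the robot as it stands.
- The arm moves only by the tool step_arm, never from a script. Its argument "increments" is a list of rows, each a list of 3 entries, a list of its own where there are three numbers: the finger opening in mm, from 0 to 87.8, then the shift along the tool's x, y, z in units of 0.03 m (1.0 is 0.03 m), then the turn, a rotation vector about the tool's x, y, z in units of 0.15 rad (1.0 is 0.15 rad). A call has 1 to 8 rows; each row shifts and turns the commanded pose from where the row before left it, along the tool's axes as they then stand; what a row does not reach is not made up. A row lasts 1/8 s, in which the tool goes at most 62.5 mm and 10.7 degrees, less where a joint would pass 70% of its speed; a pose out of reach is approached as far as the arm can. A call with a number of a shift or a turn outside -1 to 1 is refused whole. A call with a gripper value outside its range is refused whole. The fingers move at their own pace and stop on an object; "squeeze" is the grip in N (left out, the last holds). Time passes only in rows, so rows that do not move let the fingers close. It gives the time, the measured TCP pose, the force, the opening and the grip force at its end, in the units of the state.
- arm.get_obs(): the state, without advancing time (a new reading comes with each control period).
- arm.get_image(name): name is "side" or "top"; returns a dict with "img" (384x512x3 uint8, red, green, blue), "fx", "fy", "cx", "cy" (pixels), "k1" (the pictures are not rectified: a ray, as slopes to the right and down, at radius r is drawn at 1 + k1 r^2 times it, then the intrinsics apply), "rvec" (rotation vector, rad) and "tvec" (3), from world to camera coordinates, as OpenCV has them. Camera axes: x right, y down, z forward; pixel columns grow to the right and rows downward; lengths in m; the calibration is good to about 2 mm. A picture is of the moment at which its call begins. There is no depth.
- arm.close_job(): hands the job in; it is judged then, once.
Trained networks look in the newest picture that a camera, given by its name, has taken for a name from the list of things; names that differ only in an ending like _2 or _b are one class to them, and where a whole thing is asked for, a point or a joint stands for the part that bears it (a point fixed in the world has none). Each returns a list of dicts, best first, with "score" (0 to 1); they miss things now and then, are a little off and sometimes report something else, mostly with a low value. They report only what shows in the picture. A call takes as long as a camera call.
- arm.recognise(label, camera): "xyz" ([x, y, z] in m, in world coordinates, good to about 4 mm: the middle of the surface that is visible of it).
- arm.tip_of(label, camera): "xyz" ([x, y, z] in m, in world coordinates, good to about 4 mm: a listed point, or the origin of a listed thing).
The state is a dict: "clock": time; "joint_positions": joint angles; "qd": joint speeds; "effort": joint torques, N m; "tcp_pos": TCP position; "eef_rot": TCP orientation; "ft_force": force on the tool from outside, world axes, zero at the start; "moment": the same for the moment, N m; "gripper_width": finger opening in m; "grasp_force": force on a finger pad.
Only numpy, scipy, OpenCV 4.12 (cv2) and the standard library are available. Lean on these libraries where they do the work, as an engineer would, in place of code of your own. Each camera call takes 0.05 s, during which the arm holds its last target. There are 200 camera calls.

## Working session

There is one attempt and no reset: what is moved stays moved. The work goes in short steps, Python scripts to look and compute and a tool call to move; the robot and the scene stay as the last step left them, time stands still between calls to the robot, and variables do not carry over. Pictures are saved under pics/ and viewed, at most 14 in all, crops included, and the job is handed in when it is done.

Besides the shell and the picture viewer there is one more tool, called after ">>>" in YAML: its name, and indented under it one key for each argument. step_arm: Moves the arm, as the interface text tells. Shifts and turns lie within -1 to 1; 1 stands for 0.03 m of shift or 0.15 rad of turn. Its arguments: {"type":"object","properties":{"increments":{"type":"array"},"squeeze":{"type":"number"}},"required":["increments"]}

```bash
mkdir -p pics; ls; cat > h.py <<'E'
import numpy as np, cv2
from plant import arm
def snap(n,f):
    d=arm.get_image(n); cv2.imwrite(f,d["img"][:,:,::-1]); return d
def ray(d,u,v):
    p=np.array([(u-d["cx"])/d["fx"],(v-d["cy"])/d["fy"]]); q=p.copy()
    for _ in range(30): q=p/(1+d["k1"]*(q@q))
    R=cv2.Rodrigues(np.array(d["rvec"],float))[0]; t=np.array(d["tvec"],float).ravel()
    return -R.T@t, R.T@np.array([q[0],q[1],1])
def at_z(d,u,v,z):
    o,r=ray(d,u,v); return o+r*(z-o[2])/r[2]
def proj(d,P):
    R=cv2.Rodrigues(np.array(d["rvec"],float))[0]; c=R@np.array(P,float)+np.array(d["tvec"],float).ravel()
    q=c[:2]/c[2]; q=q*(1+d["k1"]*(q@q)); return np.array([q[0]*d["fx"]+d["cx"],q[1]*d["fy"]+d["cy"]])
E
python3 - <<'E'
from h import *
for c in("top","side"):
    d=snap(c,f"pics/{c}0.png"); o=ray(d,256,192); print(c,o[0].round(3),o[1].round(3),d["fx"],d["k1"])
    for n in"small_head small_cap large_head large_cap small_burner large_burner plate colander hob".split():
        r=arm.tip_of(n,c); print(n,[(np.round(x["xyz"],3).tolist(),round(x["score"],2)) for x in r[:2]])
o=arm.get_obs(); print(o); print(arm.grip_point_offset)
E
```

```text
pics
top [ 0.361 -0.011  1.523] [ 0.11  -0.023 -0.994] 474.47308182414935 0.0019142054322909496
small_head [([0.476, 0.393, 0.043], 0.67)]
small_cap [([0.479, 0.39, 0.034], 0.54)]
large_head [([0.481, 0.387, 0.019], 0.44)]
large_cap [([0.48, 0.395, 0.008], 0.65)]
small_burner [([0.612, 0.118, 0.07], 0.92)]
large_burner [([0.624, -0.12, 0.072], 0.85)]
plate [([0.49, 0.389, 0.0], 0.64)]
colander [([0.513, -0.39, -0.004], 0.94)]
hob [([0.598, -0.002, 0.002], 0.86)]
side [0.475 0.831 0.826] [ 0.053 -0.733 -0.678] 399.30696311081033 -0.13831203798244723
small_head [([0.482, 0.398, 0.049], 0.62)]
small_cap [([0.476, 0.391, 0.04], 0.64)]
large_head [([0.479, 0.392, 0.018], 0.52)]
large_cap [([0.627, -0.123, 0.069], 0.67), ([0.478, 0.389, 0.007], 0.46)]
small_burner [([0.613, 0.118, 0.066], 0.86)]
large_burner [([0.628, -0.123, 0.066], 0.65)]
plate [([0.49, 0.39, -0.002], 0.94)]
colander [([0.507, -0.387, -0.003], 0.66)]
hob [([0.598, 0.001, -0.001], 0.91)]
{'clock': 1.0, 'joint_positions': array([-1.35719508,  0.41108699, -0.01271747,  1.59615524,  0.00557602,
        1.13431568, -0.08221453]), 'qd': array([-0.00143589,  0.00052302, -0.00074209, -0.00022753, -0.00088531,
       -0.00053165,  0.00056758]), 'effort': array([ 4.12659565e-04, -5.87750030e+01,  6.40649088e-01, -2.91392809e+01,
       -5.38583903e-02,  1.00594870e-02, -1.55315070e-05]), 'tcp_pos': array([0.17380187, 0.60037087, 0.22267985]), 'eef_rot': array([-1.21426399e-05,  1.40434648e-01,  9.90089950e-01,  3.59710258e-05]), 'ft_force': array([0.43239138, 0.10895846, 0.39632031]), 'moment': array([-0.00037708, -0.01568809,  0.04098145]), 'grasp_force': 0.0, 'gripper_width': 0.08816634203115482}
0.0187
```

View images.

```bash
python3 - <<'E'
import cv2,numpy as np
from h import *
t=cv2.imread("pics/top0.png"); s=cv2.imread("pics/side0.png")
d=arm.get_image("top"); e=arm.get_image("side")
L=[]
for im,c in((t,d),(s,e)):
    for P in((.48,.39,.03),(.613,.118,.084),(.626,-.122,.084)):
        p=proj(c,P); u,v=[int(x) for x in p]; print(p.round(1))
        u=min(max(u,32),479);v=min(max(v,32),351)
        L.append(cv2.resize(im[v-32:v+32,u-32:u+32],None,fx=4,fy=4,interpolation=cv2.INTER_CUBIC)); 
cv2.imwrite("pics/m0.png",np.vstack([np.hstack(L[:3]),np.hstack(L[3:])]))
E
```

```text
[117.7 209.6]
[202.3 163.2]
[280.2 157.4]
[271.  322.4]
[223.  214.5]
[228.1 157.5]
```

View pics/side0.png

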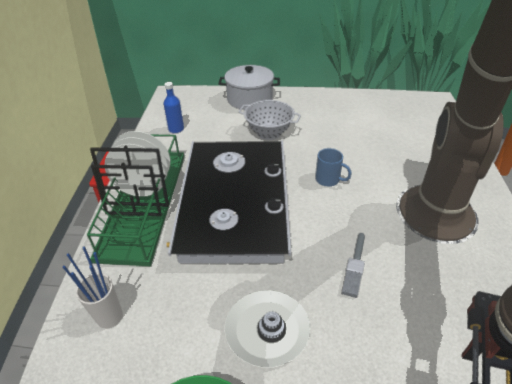

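View pics/m0.png

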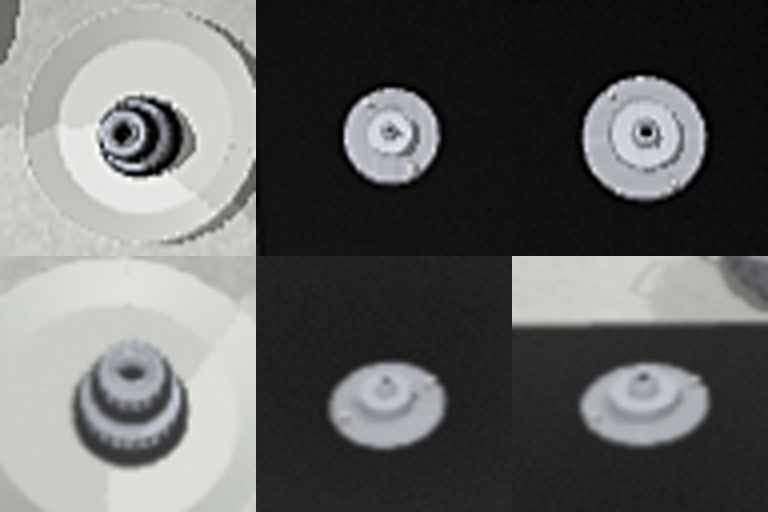

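```bash
cat >> h.py <<'E'
def disc(d,P,z,w=32,thr=90):
    u,v=[int(x) for x in proj(d,P)]
    g=cv2.cvtColor(d["img"],cv2.COLOR_RGB2GRAY)[v-w:v+w,u-w:u+w]
    n,l,st,c=cv2.connectedComponentsWithStats((g>thr).astype(np.uint8)); k=l[w,w] or 1
    m=cv2.findContours((l==k).astype(np.uint8),cv2.RETR_EXTERNAL,cv2.CHAIN_APPROX_NONE)[0][0]
    (x,y),ax,_=cv2.fitEllipse(m); return at_z(d,x+u-w,y+v-w,z),ax
E
python3 - <<'E'
from h import *
d=arm.get_image("top"); e=arm.get_image("side")
for P in((.613,.118,.073),(.626,-.122,.073)):
    for c,w in((d,20),(e,18)): r=disc(c,P,.073,w); print(r[0].round(4),np.round(r[1],1))
print(at_z(d,115.4,209.4,.063),at_z(e,271.1,318.6,.063))
for c in(d,e):
  for P in((.478,.391,.063),(.613,.118,.094)):print(proj(c,P).round(1))
E
```

```text
[0.6104 0.1157 0.073 ] [22.7 23.2]
[0.6123 0.1231 0.073 ] [20.3 28.4]
[ 0.6224 -0.1234  0.073 ] [29.7 30. ]
[ 0.624  -0.1154  0.073 ] [19.7 31.4]
[0.47827406 0.38812567 0.063     ] [0.47989132 0.3991783  0.063     ]
[114.5 209.5]
[202.  162.6]
[272.1 315.2]
[222.7 211.8]
```

>>> step_arm:
  increments:
    - [87, [0, 0, 0], [0, 0, -0.94]]
    - [87, [0, 0, 0], [0, 0, -0.94]]
    - [87, [-0.845, -0.58, 0.2], [0, 0, 0]]
    - [87, [-0.845, -0.58, 0.2], [0, 0, 0]]
    - [87, [-0.845, -0.58, 0.2], [0, 0, 0]]
    - [87, [-0.845, -0.58, 0.2], [0, 0, 0]]
    - [87, [-0.845, -0.58, 0.2], [0, 0, 0]]
    - [87, [-0.845, -0.58, 0.2], [0, 0, 0]]
  squeeze: 10

```text
clock: 2.2
tcp_pos: [0.3268, 0.4954, 0.1866]
eef_rot: [0.0, -0.0, 1.0, 0.0]
ft_force: [0.9, 1.0, 0.3]
gripper_width: 0.0871
grasp_force: 0.0
```

>>> step_arm:
  increments:
    - [87, [-0.845, -0.58, 0.2], [0, 0, 0]]
    - [87, [-0.845, -0.58, 0.2], [0, 0, 0]]
    - [87, [-0.845, -0.58, 0.2], [0, 0, 0]]
    - [87, [-0.845, -0.58, 0.2], [0, 0, 0]]
    - [87, [-0.845, -0.58, 0.2], [0, 0, 0]]
    - [87, [-0.845, -0.58, 0.2], [0, 0, 0]]
    - [87, [0, 0, 0], [0, 0, 0]]

```text
clock: 3.08
tcp_pos: [0.4802, 0.3891, 0.1501]
eef_rot: [0.0, 0.002, 1.0, -0.001]
ft_force: [-0.5, -0.7, -0.2]
gripper_width: 0.0873
grasp_force: 0.0
```

```bash
python3 - <<'E'
from h import *
o=arm.get_obs(); print(o["tcp_pos"],o["eef_rot"])
e=snap("side","pics/s1.png"); d=snap("top","pics/t1.png")
p=o["tcp_pos"]
L=[]
for c in(e,d):
    q=proj(c,p); print(q); u,v=[int(x) for x in q]; 
    im=c["img"][:,:,::-1]; L.append(cv2.resize(im[v-50:v+50,u-50:u+50],None,fx=4,fy=4,interpolation=cv2.INTER_CUBIC))
cv2.imwrite("pics/m1.png",np.hstack(L))
E
```

```text
[0.48024917 0.38908765 0.15012142] [ 2.44918719e-04  2.08508561e-03  9.99997497e-01 -7.73325339e-04]
[271.5547241  291.77190836]
[106.84789207 206.48853958]
```

View pics/m1.png

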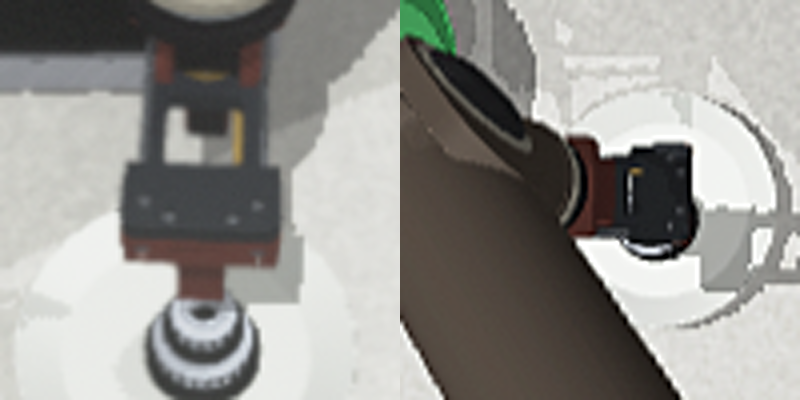

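```bash
python3 - <<'E'
from h import *
e=arm.get_image("side"); 
print(proj(e,(.4802,.4466,.15)),proj(e,(.4802,.433,.15)))
g=e["img"].astype(int)
for v in(309,311,313): print(v,[tuple(x) for x in g[v,262:280]])
print([tuple(x) for x in g[310:324,271]])
print("bore",[int(g[v,262:282].sum()) for v in range(316,324)])
for v in range(314,326): print(v,g[v,258:286].mean(1).astype(int))
E
```

```text
[270.6571771  317.73348659] [270.88514752 311.37830303]
309 [(np.int64(232), np.int64(233), np.int64(229)), (np.int64(231), np.int64(233), np.int64(229)), (np.int64(231), np.int64(233), np.int64(229)), (np.int64(228), np.int64(229), np.int64(225)), (np.int64(172), np.int64(170), np.int64(165)), (np.int64(99), np.int64(86), np.int64(81)), (np.int64(83), np.int64(64), np.int64(59)), (np.int64(85), np.int64(66), np.int64(62)), (np.int64(83), np.int64(63), np.int64(58)), (np.int64(85), np.int64(66), np.int64(62)), (np.int64(84), np.int64(65), np.int64(61)), (np.int64(84), np.int64(64), np.int64(60)), (np.int64(87), np.int64(67), np.int64(63)), (np.int64(85), np.int64(64), np.int64(60)), (np.int64(85), np.int64(63), np.int64(59)), (np.int64(87), np.int64(68), np.int64(64)), (np.int64(108), np.int64(91), np.int64(86)), (np.int64(145), np.int64(140), np.int64(136))]
311 [(np.int64(235), np.int64(236), np.int64(233)), (np.int64(234), np.int64(236), np.int64(232)), (np.int64(235), np.int64(236), np.int64(233)), (np.int64(231), np.int64(232), np.int64(228)), (np.int64(177), np.int64(174), np.i
[... 2821 characters left out ...]
170 142  88 113 190 216 208 195 201 156 105  85  85 102 136 185
 166 156 161 156  92  81 140 141 220 233]
321 [204 160 174 143  79  92 181 217 219 207 198 206 191 172 175 211 212 204
 204 213 215 172  94  82 152 139 176 230]
322 [152 156 185 144  76  83 158 206 218 219 215 208 201 198 200 207 205 211
 218 220 213 130  72  97 199 171 137 218]
323 [113 157 190 147  78  73 110 156 204 218 219 216 211 209 211 212 210 219
 220 215 179 102  64  99 206 205 110 147]
324 [106 157 193 153  89  64  74 110 177 207 215 219 220 219 219 221 221 219
 210 164 137  84  64 102 209 210 104 127]
325 [ 93 156 190 160 101  64  67 101 146 156 178 203 210 211 213 213 207 198
 154  97  85  68  68 117 209 211 100 112]
```

>>> step_arm:
  increments:
    - [87, [0, 0, 0.9], [0, 0, 0]]
    - [87, [0, 0, 0.9], [0, 0, 0]]
    - [87, [0, 0, 0.8], [0, 0, 0]]
    - [87, [0, 0, 0.5], [0, 0, 0]]
    - [87, [0, 0, 0.25], [0, 0, 0]]
    - [87, [0, 0, 0], [0, 0, 0]]
    - [50, [0, 0, 0], [0, 0, 0]]
    - [42, [0, 0, 0], [0, 0, 0]]
  squeeze: 8

```text
clock: 4.22
tcp_pos: [0.4784, 0.3919, 0.0509]
eef_rot: [0.0, -0.0, 1.0, 0.0]
ft_force: [-0.5, -0.0, 0.3]
gripper_width: 0.0701
grasp_force: 0.0
```

>>> step_arm:
  increments:
    - [38, [0, 0, 0], [0, 0, 0]]
    - [34, [0, 0, 0], [0, 0, 0]]
    - [30, [0, 0, 0], [0, 0, 0]]
    - [30, [0, 0, 0], [0, 0, 0]]

```text
clock: 4.72
tcp_pos: [0.4781, 0.3917, 0.0502]
eef_rot: [0.0, -0.0, 1.0, 0.0]
ft_force: [-0.3, 0.6, 1.5]
gripper_width: 0.0355
grasp_force: 8.0
```

>>> step_arm:
  increments:
    - [30, [0, 0, -0.4], [0, 0, 0]]
    - [30, [0, 0, -0.8], [0, 0, 0]]
    - [30, [0, 0, -0.9], [0, 0, 0]]
    - [30, [0, 0, -0.9], [0, 0, 0]]
    - [30, [-0.4, -0.8, -0.5], [0, 0, 0]]
    - [30, [-0.45, -0.9, 0], [0, 0, 0]]
    - [30, [-0.45, -0.9, 0], [0, 0, 0]]
    - [30, [-0.45, -0.9, 0], [0, 0, 0]]

```text
clock: 5.72
tcp_pos: [0.531, 0.2858, 0.1562]
eef_rot: [0.0, -0.0, 1.0, 0.0]
ft_force: [-0.5, 0.5, -0.4]
gripper_width: 0.0356
grasp_force: 8.0
```

>>> step_arm:
  increments:
    - [30, [-0.45, -0.9, 0], [0, 0, 0]]
    - [30, [-0.45, -0.9, 0], [0, 0, 0]]
    - [30, [-0.45, -0.9, 0], [0, 0, 0]]
    - [30, [-0.45, -0.9, 0], [0, 0, 0]]
    - [30, [-0.45, -0.9, 0], [0, 0, 0]]
    - [30, [-0.5, -1.0, 0], [0, 0, 0]]
    - [30, [0, 0, 0], [0, 0, 0]]
    - [30, [0, 0, 0], [0, 0, 0]]

```text
clock: 6.72
tcp_pos: [0.6129, 0.1224, 0.1556]
eef_rot: [0.0, -0.0, 1.0, 0.0]
ft_force: [-0.5, -0.1, -0.8]
gripper_width: 0.0356
grasp_force: 8.0
```

```bash
python3 - <<'E'
from h import *
o=arm.get_obs(); p=o["tcp_pos"];print(p,o["gripper_width"])
e=snap("side","pics/s2.png"); d=snap("top","pics/t2.png")
L=[]
for c in(e,d):
    q=proj(c,p); print(q); u,v=[int(x) for x in q]; 
    im=c["img"][:,:,::-1]; L.append(cv2.resize(im[v-40:v+40,u-40:u+40],None,fx=5,fy=5,interpolation=cv2.INTER_CUBIC))
cv2.imwrite("pics/m2.png",np.hstack(L))
q=proj(e,(.49,.39,.04)); u,v=[int(x) for x in q]
E
```

```text
[0.6128694  0.1224013  0.15557743] 0.03559415718183421
[220.75504033 195.52105551]
[198.52551238 159.07305534]
```

View pics/m2.png

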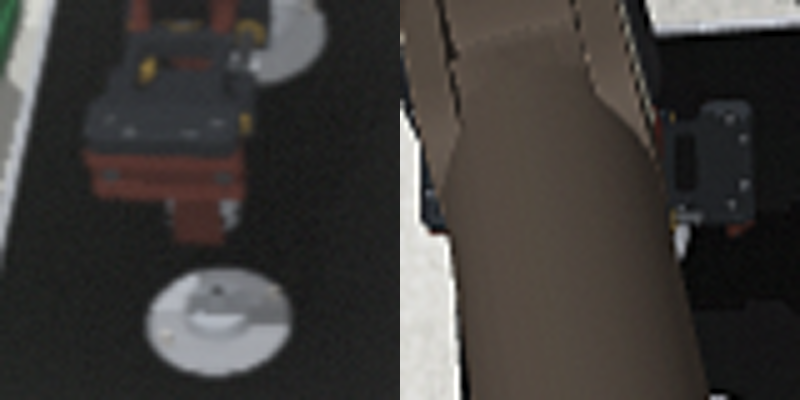

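```bash
python3 - <<'E'
from h import *
e=arm.get_image("side"); p=arm.get_obs()["tcp_pos"]; print(p)
for y in(.0178,.0313): print(proj(e,p+[0,y,0]),proj(e,p+[0,y,.01]))
for z in(-.002,.01): 
  for x in(-.018,0,.018): print(z,x,proj(e,p+[x,0,z]))
print(proj(e,(.613,.118,.073)),proj(e,(.613,.123,.073)))
g=e["img"].mean(2).astype(int)
for v in range(190,206): print(v,g[v,208:234])
r=disc(e,(.613,.118,.066),.073,18,60);print(r)
u,v=proj(e,(.613,.118,.066)).astype(int)
G=g[v-18:v+18,u-18:u+18]
E
```

```text
[0.61268112 0.1230961  0.15536158]
[219.91139786 200.80736873] [219.59074919 197.81809908]
[219.22003879 204.71054036] [218.89035349 201.71823592]
-0.002 -0.018 [228.12970747 196.57530607]
-0.002 0 [220.8646541  196.37257083]
-0.002 0.018 [213.62223722 196.16956205]
0.01 -0.018 [227.81871363 192.99633278]
0.01 0 [220.4940597  192.79647453]
0.01 0.018 [213.19253855 192.59666489]
[223.32199521 217.44571482] [223.09870518 218.8388831 ]
190 [54 55 52 52 52 55 51 52 53 52 53 51 53 51 54 56 60 60 54 53 44 34 24 24
 24 25]
191 [60 60 60 60 58 58 59 60 59 57 56 54 50 53 54 55 60 56 56 50 46 36 26 24
 26 28]
192 [61 63 63 61 61 60 61 61 61 61 62 59 57 59 57 59 58 60 60 57 49 35 29 26
 26 26]
193 [62 62 62 62 61 61 62 59 61 61 61 59 63 62 60 62 59 59 61 60 51 37 26 24
 24 27]
194 [60 60 59 59 59 60 63 61 60 60 61 63 60 61 60 62 69 70 66 63 49 36 26 27
 27 26]
195 [40 38 38 43 49 64 67 58 55 55 54 55 53 54 53 62 78 84 83 70 45 31 24 25
 26 28]
196 [ 26  30  28  29  38  55  64  54  50  52  52  50  50  51  50  57  88 106
 104  80  43  26  24  25  27  27]
197 [ 29  28  28  29  32  50  61  50  50  50  50  51  50  51  51  55  88 111
  92  63  44  31  27  26  25  26]
198 [30 27 28 30 35 43 51 52 50 51 51 51 50 48 50 52 66 90 85 53 37 28 23 27
 28 24]
199 [28 30 33 31 28 45 52 47 49 50 48 51 51 48 49 48 54 83 89 60 34 26 27 24
 26 25]
200 [27 30 26 31 30 34 43 48 50 52 51 51 50 51 51 51 58 70 64 38 29 26 26 28
 23 29]
201 [33 26 28 29 30 31 40 48 50 48 51 50 49 51 51 51 54 52 35 29 27 25 27 24
 24 26]
202 [31 29 30 30 30 30 35 43 50 50 52 50 51 50 51 51 48 36 28 23 23 25 28 22
 25 27]
203 [24 27 28 32 28 30 32 39 45 45 44 45 47 51 48 50 39 32 23 23 20 24 27 21
 30 25]
204 [28 31 31 28 28 29 28 34 33 32 34 33 37 32 34 34 32 26 28 25 24 26 29 27
 26 30]
205 [30 30 28 28 26 30 27 28 33 26 27 26 27 27 29 29 25 27 26 26 25 25 23 27
 23 25]
(array([0.61261988, 0.12385556, 0.073     ]), (21.215133666992188, 28.797618865966797))
```

>>> step_arm:
  increments:
    - [30, [0.05, -0.13, 0.6], [0, 0, 0]]
    - [30, [0, 0, 0.6], [0, 0, 0]]
    - [30, [0, 0, 0.4], [0, 0, 0]]
    - [30, [0, 0, 0.08], [0, 0, 0]]
    - [30, [0, 0, 0], [0, 0, 0]]
    - [30, [0, 0, 0], [0, 0, 0]]

```text
clock: 7.62
tcp_pos: [0.612, 0.1178, 0.1053]
eef_rot: [0.0, -0.0, 1.0, 0.0]
ft_force: [-0.1, -0.2, -0.5]
gripper_width: 0.0357
grasp_force: 8.0
```

```bash
python3 - <<'E'
from h import *
e=snap("side","pics/s3.png"); p=arm.get_obs()["tcp_pos"]; print(p)
q=proj(e,(.613,.118,.084)); u,v=[int(x) for x in q]
im=cv2.resize(e["img"][v-32:v+24,u-35:u+35,::-1],None,fx=8,fy=8,interpolation=cv2.INTER_CUBIC)
def ring(c,r,z,col,xy):
    for a in np.linspace(0,2*np.pi,200):
        w=proj(e,(xy[0]+r*np.cos(a),xy[1]+r*np.sin(a),z)); cv2.circle(im,(int((w[0]-u+35.5)*8),int((w[1]-v+32.5)*8)),0,col,-1)
ring(e,.018,p[2]-.003,(0,255,255),p[:2]); ring(e,.018,p[2]+.009,(0,255,255),p[:2])
ring(e,.037,.073,(0,255,0),(.6126,.1185)); ring(e,.017,.084,(0,0,255),(.6126,.1185))
cv2.imwrite("pics/m3.png",im)
E
```

```text
[0.61201738 0.11784753 0.10535105]
```

View pics/m3.png

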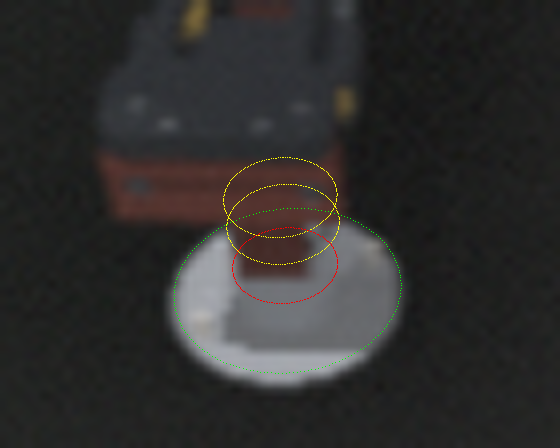

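>>> step_arm:
  increments:
    - [30, [0.04, 0.04, 0], [0, 0, 0]]
    - [30, [0, 0, 0.15], [0, 0, 0]]
    - [30, [0, 0, 0.15], [0, 0, 0]]
    - [30, [0, 0, 0.07], [0, 0, 0]]
    - [30, [0, 0, 0], [0, 0, 0]]

```text
clock: 8.3
tcp_pos: [0.6102, 0.1189, 0.0933]
eef_rot: [-0.0, -0.0, 1.0, -0.0]
ft_force: [1.4, -0.4, 0.2]
gripper_width: 0.0355
grasp_force: 8.0
```

>>> step_arm:
  increments:
    - [30, [0, 0, 0.06], [0, 0, 0]]
    - [30, [0, 0, 0.06], [0, 0, 0]]
    - [30, [0, 0, 0], [0, 0, 0]]

```text
clock: 8.68
tcp_pos: [0.6103, 0.1189, 0.0899]
eef_rot: [-0.0, -0.0, 1.0, -0.0]
ft_force: [-0.6, 0.0, -0.8]
gripper_width: 0.0354
grasp_force: 8.0
```

>>> step_arm:
  increments:
    - [30, [0, 0, 0.05], [0, 0, 0]]
    - [30, [0, 0, 0.04], [0, 0, 0]]
    - [30, [0, 0, 0], [0, 0, 0]]
    - [30, [0, 0, 0], [0, 0, 0]]

```text
clock: 9.18
tcp_pos: [0.6104, 0.1189, 0.0873]
eef_rot: [-0.0, -0.0, 1.0, -0.0]
ft_force: [0.5, -0.3, 0.4]
gripper_width: 0.0355
grasp_force: 8.0
```

>>> step_arm:
  increments:
    - [30, [0, 0, 0.03], [0, 0, 0]]
    - [30, [0, 0, 0], [0, 0, 0]]
    - [37, [0, 0, 0], [0, 0, 0]]
    - [45, [0, 0, 0], [0, 0, 0]]
    - [60, [0, 0, 0], [0, 0, 0]]
    - [60, [0, 0, 0], [0, 0, 0]]
    - [60, [0, 0, -0.3], [0, 0, 0]]
    - [60, [0, 0, -0.8], [0, 0, 0]]

```text
clock: 10.18
tcp_pos: [0.6097, 0.1188, 0.1192]
eef_rot: [-0.001, -0.0, 1.0, -0.0]
ft_force: [-0.9, -0.4, 0.7]
gripper_width: 0.0601
grasp_force: 0.0
```

>>> step_arm:
  increments:
    - [87, [0, 0, -1], [0, 0, 0]]
    - [87, [0.4, 0.8, -0.5], [0, 0, 0]]
    - [87, [0.45, 0.9, 0], [0, 0, 0]]
    - [87, [0.45, 0.9, 0], [0, 0, 0]]
    - [87, [0.45, 0.9, 0], [0, 0, 0]]
    - [87, [0.45, 0.9, 0], [0, 0, 0]]
    - [87, [0.45, 0.9, 0], [0, 0, 0]]
    - [87, [0, 0, 0], [0, 0, 0]]

```text
clock: 11.18
tcp_pos: [0.5295, 0.2808, 0.1651]
eef_rot: [-0.0, -0.002, 1.0, 0.001]
ft_force: [-0.0, -0.2, -0.4]
gripper_width: 0.0867
grasp_force: 0.0
```

```bash
cat >> h.py <<'E'
def crop(c,P,f,w=32,rings=()):
    u,v=[int(x) for x in proj(c,P)]; u=min(max(u,w),511-w); v=min(max(v,w),383-w)
    im=cv2.resize(c["img"][v-w:v+w,u-w:u+w,::-1],None,fx=f,fy=f,interpolation=cv2.INTER_CUBIC)
    for (x,y,z,r,col) in rings:
        for a in np.linspace(0,2*np.pi,60):
            q=proj(c,(x+r*np.cos(a),y+r*np.sin(a),z)); cv2.circle(im,(int((q[0]-u+w+.5)*f),int((q[1]-v+w+.5)*f)),0,col,-1)
    return im
E
python3 - <<'E'
from h import *
e=arm.get_image("side"); d=arm.get_image("top"); p=arm.get_obs()["tcp_pos"]; print(p)
B=(.6125,.119); Y=(0,255,255)
R=[(*B,.098,.018,Y),(*B,.07,.037,(0,255,0))]
P=(.48,.39); Q=[(*P,.047,.0225,Y),(*P,.032,.0275,(0,255,0)),(*P,.018,.0325,(255,0,255))]
cv2.imwrite("pics/m4.png",np.vstack([np.hstack([crop(c,(*B,.08),6,24,R),crop(c,(*P,.03),6,24,Q)]) for c in(e,d)]))
for n in("small_head","small_cap","large_head","small_burner"):
  for c in("side","top"): print(n,c,[(np.round(x["xyz"],3),round(x["score"],2)) for x in arm.tip_of(n,c)[:2]])
E
```

```text
[0.53123779 0.27746733 0.1648915 ]
small_head side [(array([0.613, 0.12 , 0.083]), 0.57)]
small_head top [(array([0.608, 0.119, 0.087]), 0.65)]
small_cap side [(array([0.475, 0.389, 0.04 ]), 0.83)]
small_cap top []
large_head side [(array([0.48 , 0.394, 0.019]), 0.64)]
large_head top []
small_burner side [(array([0.61 , 0.119, 0.07 ]), 0.65)]
small_burner top [(array([0.613, 0.118, 0.072]), 0.7)]
```

View pics/m4.png

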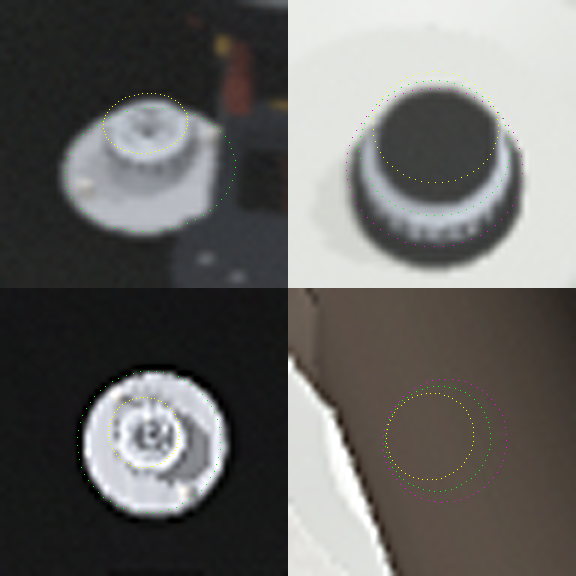

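>>> step_arm:
  increments:
    - [87, [0.43, 0.945, 0], [0, 0, 0]]
    - [87, [0.43, 0.945, 0], [0, 0, 0]]
    - [87, [0.43, 0.945, 0], [0, 0, 0]]
    - [87, [0.43, 0.945, 0], [0, 0, 0]]
    - [87, [0, 0, 0.8], [0, 0, 0]]
    - [87, [0, 0, 0.9], [0, 0, 0]]
    - [87, [0, 0, 0.9], [0, 0, 0]]
    - [87, [0, 0, 0.7], [0, 0, 0]]

```text
clock: 12.68
tcp_pos: [0.4791, 0.3909, 0.0642]
eef_rot: [-0.0, 0.0, 1.0, -0.0]
ft_force: [0.6, -0.0, 0.5]
gripper_width: 0.087
grasp_force: 0.0
```

>>> step_arm:
  increments:
    - [87, [0, 0, 0.4], [0, 0, 0]]
    - [87, [0, 0, 0.3], [0, 0, 0]]
    - [87, [0, 0, 0], [0, 0, 0]]
    - [87, [0, 0, 0], [0, 0, 0]]

```text
clock: 13.18
tcp_pos: [0.4796, 0.3916, 0.0451]
eef_rot: [0.0, -0.0, 1.0, 0.0]
ft_force: [0.7, -0.4, -0.2]
gripper_width: 0.0871
grasp_force: 0.0
```

>>> step_arm:
  increments:
    - [87, [0, 0, 0.25], [0, 0, 0]]
    - [87, [0, 0, 0.1], [0, 0, 0]]
    - [87, [0, 0, 0], [0, 0, 0]]
    - [55, [0, 0, 0], [0, 0, 0]]
    - [50, [0, 0, 0], [0, 0, 0]]
    - [46, [0, 0, 0], [0, 0, 0]]
    - [42, [0, 0, 0], [0, 0, 0]]
    - [38, [0, 0, 0], [0, 0, 0]]

```text
clock: 14.18
tcp_pos: [0.4793, 0.3914, 0.034]
eef_rot: [0.0, -0.0, 1.0, 0.0]
ft_force: [-0.5, -1.2, -0.2]
gripper_width: 0.0444
grasp_force: 8.0
```

>>> step_arm:
  increments:
    - [38, [0, 0, 0], [0, 0, 0]]
    - [38, [0, 0, -0.15], [0, 0, 0]]
    - [38, [0, 0, -0.5], [0, 0, 0]]
    - [38, [0, 0, -0.9], [0, 0, 0]]
    - [38, [0, 0, -0.9], [0, 0, 0]]
    - [38, [0, 0, -0.9], [0, 0, 0]]
    - [38, [0, 0, -0.6], [0, 0, 0]]
    - [38, [0, 0, 0], [0, 0, 0]]

```text
clock: 15.18
tcp_pos: [0.48, 0.3919, 0.1542]
eef_rot: [0.001, -0.0, 1.0, 0.001]
ft_force: [0.3, 0.1, -0.9]
gripper_width: 0.0443
grasp_force: 8.0
```

>>> step_arm:
  increments:
    - [38, [-0.44, -0.91, 0], [0, 0, 0]]
    - [38, [-0.44, -0.91, 0], [0, 0, 0]]
    - [38, [-0.44, -0.91, 0], [0, 0, 0]]
    - [38, [-0.44, -0.91, 0], [0, 0, 0]]
    - [38, [-0.44, -0.91, 0], [0, 0, 0]]
    - [38, [-0.44, -0.91, 0], [0, 0, 0]]
    - [38, [-0.44, -0.91, 0], [0, 0, 0]]
    - [38, [-0.44, -0.91, 0], [0, 0, 0]]

```text
clock: 16.18
tcp_pos: [0.5846, 0.1718, 0.1511]
eef_rot: [-0.001, -0.0, 1.0, -0.0]
ft_force: [0.1, -0.1, -0.5]
gripper_width: 0.0446
grasp_force: 8.0
```

>>> step_arm:
  increments:
    - [38, [-0.44, -0.91, 0], [0, 0, 0]]
    - [38, [-0.44, -0.91, 0], [0, 0, 0]]
    - [38, [0, 0, 0.6], [0, 0, 0]]
    - [38, [0, 0, 0.5], [0, 0, 0]]
    - [38, [0, 0, 0], [0, 0, 0]]
    - [38, [0, 0, 0], [0, 0, 0]]

```text
clock: 16.92
tcp_pos: [0.611, 0.1194, 0.1193]
eef_rot: [-0.0, -0.001, 1.0, 0.0]
ft_force: [-0.3, -0.0, -0.9]
gripper_width: 0.0443
grasp_force: 8.0
```

```bash
python3 - <<'E'
from h import *
e=arm.get_image("side"); p=arm.get_obs()["tcp_pos"]; print(p)
B=(.6125,.119); Y=(0,255,255)
R=[(*B,.098,.018,Y),(*B,.07,.037,(0,255,0)),(*p[:2],p[2]+.003,.0225,(255,0,255)),(*p[:2],p[2]+.013,.0225,(255,0,255))]
cv2.imwrite("pics/m5.png",crop(e,(*B,.09),9,30,R))
E
```

```text
[0.61132373 0.11927028 0.11969815]
```

View pics/m5.png

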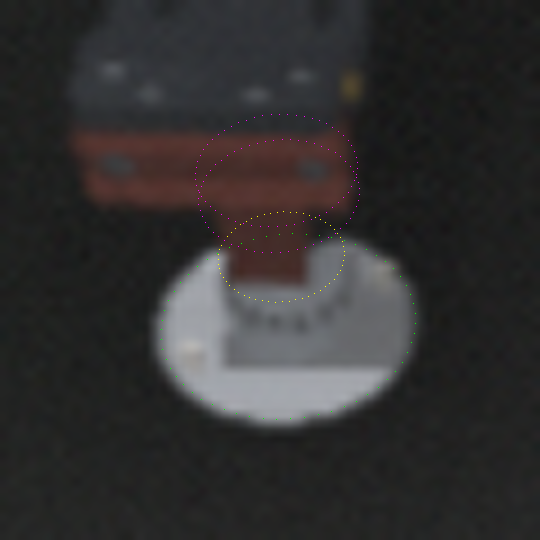

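>>> step_arm:
  increments:
    - [38, [-0.02, 0, 0.25], [0, 0, 0]]
    - [38, [0, 0, 0.2], [0, 0, 0]]
    - [38, [0, 0, 0.15], [0, 0, 0]]
    - [38, [0, 0, 0.1], [0, 0, 0]]
    - [38, [0, 0, 0.07], [0, 0, 0]]
    - [38, [0, 0, 0], [0, 0, 0]]

```text
clock: 17.73
tcp_pos: [0.6119, 0.1183, 0.0962]
eef_rot: [-0.0, -0.0, 1.0, -0.0]
ft_force: [0.6, -0.4, -1.0]
gripper_width: 0.0448
grasp_force: 8.0
```

>>> step_arm:
  increments:
    - [38, [0, 0, 0.06], [0, 0, 0]]
    - [38, [0, 0, 0.04], [0, 0, 0]]
    - [38, [0, 0, 0], [0, 0, 0]]
    - [38, [0, 0, 0], [0, 0, 0]]

```text
clock: 18.23
tcp_pos: [0.6119, 0.1184, 0.0934]
eef_rot: [0.0, -0.0, 1.0, 0.0]
ft_force: [0.7, -0.7, -0.4]
gripper_width: 0.0442
grasp_force: 8.0
```

>>> step_arm:
  increments:
    - [38, [0, 0, 0.02], [0, 0, 0]]
    - [38, [0, 0, 0], [0, 0, 0]]
    - [46, [0, 0, 0], [0, 0, 0]]
    - [52, [0, 0, 0], [0, 0, 0]]
    - [65, [0, 0, 0], [0, 0, 0]]
    - [70, [0, 0, 0], [0, 0, 0]]
    - [70, [0, 0, -0.3], [0, 0, 0]]
    - [70, [0, 0, -0.8], [0, 0, 0]]

```text
clock: 19.23
tcp_pos: [0.6112, 0.1182, 0.1255]
eef_rot: [-0.001, -0.0, 1.0, -0.0]
ft_force: [0.0, 0.6, 0.1]
gripper_width: 0.07
grasp_force: 0.0
```

>>> step_arm:
  increments:
    - [87, [0, 0, -0.9], [0, 0, 0]]
    - [87, [0.4, 0.8, -0.5], [0, 0, 0]]
    - [87, [0.45, 0.9, 0], [0, 0, 0]]
    - [87, [0.45, 0.9, 0], [0, 0, 0]]
    - [87, [0.45, 0.9, 0], [0, 0, 0]]
    - [87, [0.45, 0.9, 0], [0, 0, 0]]
    - [87, [0.45, 0.9, 0], [0, 0, 0]]
    - [87, [0, 0, 0], [0, 0, 0]]

```text
clock: 20.23
tcp_pos: [0.5311, 0.2802, 0.1684]
eef_rot: [-0.0, -0.002, 1.0, 0.001]
ft_force: [0.7, -0.9, -0.2]
gripper_width: 0.087
grasp_force: 0.0
```

```bash
python3 - <<'E'
from h import *
e=arm.get_image("side"); d=arm.get_image("top"); p=arm.get_obs()["tcp_pos"]; print(p)
B=(.6125,.119); Y=(0,255,255)
R=[(*B,.106,.0225,Y),(*B,.07,.037,(0,255,0))]
P=(.48,.39); Q=[(*P,.032,.0275,(0,0,255)),(*P,.018,.0325,(255,0,255))]
C=(.625,-.12); S=[(*C,.084,.026,Y),(*C,.07,.048,(0,0,255))]
cv2.imwrite("pics/m6.png",np.vstack([np.hstack([crop(c,(*B,.08),5,24,R),crop(c,(*P,.03),5,24,Q),crop(c,(*C,.08),5,24,S)]) for c in(e,d)]))
for n in("small_head","small_cap","large_head","large_cap","large_burner"):
  for c in("side","top"): print(n,c,[(np.round(x["xyz"],3),round(x["score"],2)) for x in arm.tip_of(n,c)[:2]])
E
```

```text
[0.53274789 0.27688781 0.16821787]
small_head side [(array([0.616, 0.121, 0.084]), 0.52), (array([0.479, 0.39 , 0.018]), 0.36)]
small_head top [(array([ 0.512, -0.388,  0.001]), 0.67)]
small_cap side [(array([0.609, 0.114, 0.1  ]), 0.65)]
small_cap top [(array([ 0.594, -0.008,  0.002]), 0.74), (array([0.613, 0.118, 0.095]), 0.62)]
large_head side [(array([0.478, 0.391, 0.018]), 0.74)]
large_head top []
large_cap side [(array([0.478, 0.392, 0.006]), 0.74)]
large_cap top []
large_burner side [(array([ 0.626, -0.123,  0.069]), 0.51)]
large_burner top []
```

View pics/m6.png

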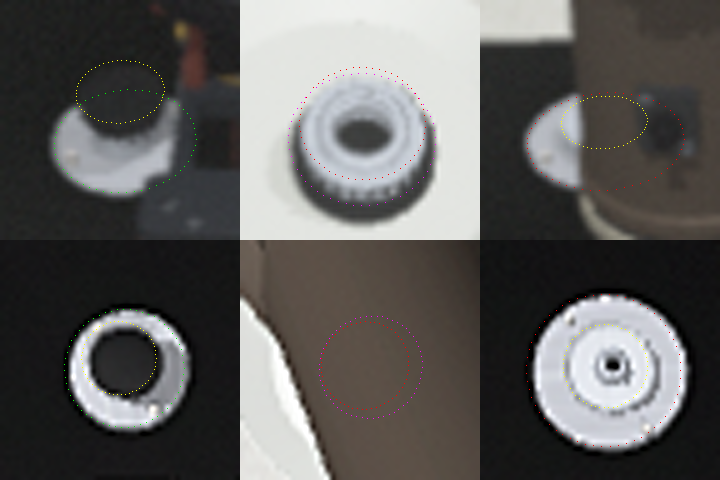

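>>> step_arm:
  increments:
    - [87, [0.44, 0.955, 0], [0, 0, 0]]
    - [87, [0.44, 0.955, 0], [0, 0, 0]]
    - [87, [0.44, 0.955, 0], [0, 0, 0]]
    - [87, [0.44, 0.955, 0], [0, 0, 0]]
    - [87, [0, 0, 0.8], [0, 0, 0]]
    - [87, [0, 0, 0.9], [0, 0, 0]]
    - [87, [0, 0, 0.9], [0, 0, 0]]
    - [87, [0, 0, 0.8], [0, 0, 0]]

```text
clock: 21.82
tcp_pos: [0.4795, 0.3918, 0.0648]
eef_rot: [-0.0, -0.0, 1.0, -0.0]
ft_force: [-0.1, 0.2, -0.5]
gripper_width: 0.0869
grasp_force: 0.0
```

>>> step_arm:
  increments:
    - [87, [0, 0, 0.7], [0, 0, 0]]
    - [87, [0, 0, 0.4], [0, 0, 0]]
    - [87, [0, 0, 0.25], [0, 0, 0]]
    - [87, [0, 0, 0.1], [0, 0, 0]]
    - [87, [0, 0, 0], [0, 0, 0]]
    - [87, [0, 0, 0], [0, 0, 0]]

```text
clock: 22.58
tcp_pos: [0.4799, 0.3922, 0.0228]
eef_rot: [0.0, -0.0, 1.0, 0.0]
ft_force: [0.2, -0.3, 0.7]
gripper_width: 0.0865
grasp_force: 0.0
```

>>> step_arm:
  increments:
    - [75, [0, 0, 0.05], [0, 0, 0]]
    - [64, [0, 0, 0], [0, 0, 0]]
    - [59, [0, 0, 0], [0, 0, 0]]
    - [55, [0, 0, 0], [0, 0, 0]]
    - [51, [0, 0, 0], [0, 0, 0]]
    - [48, [0, 0, 0], [0, 0, 0]]
    - [48, [0, 0, 0], [0, 0, 0]]
    - [48, [0, 0, 0], [0, 0, 0]]
  squeeze: 10

```text
clock: 23.58
tcp_pos: [0.4796, 0.392, 0.0208]
eef_rot: [0.0, -0.0, 1.0, 0.0]
ft_force: [-0.1, 0.2, -0.5]
gripper_width: 0.0542
grasp_force: 10.0
```

>>> step_arm:
  increments:
    - [48, [0, 0, -0.15], [0, 0, 0]]
    - [48, [0, 0, -0.5], [0, 0, 0]]
    - [48, [0, 0, -0.9], [0, 0, 0]]
    - [48, [0, 0, -0.9], [0, 0, 0]]
    - [48, [0, 0, -0.9], [0, 0, 0]]
    - [48, [0, 0, -0.9], [0, 0, 0]]
    - [48, [0, 0, -0.6], [0, 0, 0]]
    - [48, [0, 0, 0], [0, 0, 0]]

```text
clock: 24.58
tcp_pos: [0.4802, 0.3925, 0.1681]
eef_rot: [0.001, -0.0, 1.0, 0.001]
ft_force: [-0.5, 0.7, -1.3]
gripper_width: 0.0547
grasp_force: 10.0
```

>>> step_arm:
  increments:
    - [48, [-0.267, -0.951, 0], [0, 0, 0]]
    - [48, [-0.267, -0.951, 0], [0, 0, 0]]
    - [48, [-0.267, -0.951, 0], [0, 0, 0]]
    - [48, [-0.267, -0.951, 0], [0, 0, 0]]
    - [48, [-0.267, -0.951, 0], [0, 0, 0]]
    - [48, [-0.267, -0.951, 0], [0, 0, 0]]
    - [48, [-0.267, -0.951, 0], [0, 0, 0]]
    - [48, [-0.267, -0.951, 0], [0, 0, 0]]

```text
clock: 25.58
tcp_pos: [0.5432, 0.1625, 0.165]
eef_rot: [-0.001, -0.0, 1.0, -0.0]
ft_force: [0.2, -0.5, -1.0]
gripper_width: 0.0549
grasp_force: 10.0
```

>>> step_arm:
  increments:
    - [48, [-0.267, -0.951, 0], [0, 0, 0]]
    - [48, [-0.267, -0.951, 0], [0, 0, 0]]
    - [48, [-0.267, -0.951, 0], [0, 0, 0]]
    - [48, [-0.267, -0.951, 0], [0, 0, 0]]
    - [48, [-0.267, -0.951, 0], [0, 0, 0]]
    - [48, [-0.267, -0.951, 0], [0, 0, 0]]
    - [48, [-0.267, -0.951, 0], [0, 0, 0]]
    - [48, [-0.267, -0.951, 0], [0, 0, 0]]

```text
clock: 26.58
tcp_pos: [0.6073, -0.0654, 0.1648]
eef_rot: [-0.001, -0.0, 1.0, 0.0]
ft_force: [0.4, -0.8, -1.8]
gripper_width: 0.0546
grasp_force: 10.0
```

>>> step_arm:
  increments:
    - [48, [-0.267, -0.951, 0], [0, 0, 0]]
    - [48, [-0.267, -0.951, 0], [0, 0, 0]]
    - [48, [0, 0, 0.8], [0, 0, 0]]
    - [48, [0, 0, 0.8], [0, 0, 0]]
    - [48, [0, 0, 0.4], [0, 0, 0]]
    - [48, [0, 0, 0], [0, 0, 0]]
    - [48, [0, 0, 0], [0, 0, 0]]
    - [48, [0, 0, 0], [0, 0, 0]]

```text
clock: 27.58
tcp_pos: [0.6244, -0.1217, 0.1072]
eef_rot: [0.001, -0.0, 1.0, -0.0]
ft_force: [-0.4, -0.4, -1.0]
gripper_width: 0.0545
grasp_force: 10.0
```

```bash
python3 - <<'E'
from h import *
e=arm.get_image("side"); d=arm.get_image("top"); p=arm.get_obs()["tcp_pos"]; print(p)
C=(.6245,-.121); S=[(*C,.084,.026,(0,255,255)),(*C,.07,.048,(0,0,255)),(*p[:2],p[2]-.003,.0275,(255,0,255)),(*p[:2],p[2]+.011,.0275,(255,0,255))]
P=(.48,.39); Q=[(*P,.018,.0325,(255,0,255))]
cv2.imwrite("pics/m7.png",np.vstack([np.hstack([crop(c,(*C,.09),7,28,S),crop(c,(*P,.02),7,28,Q)])[:300] for c in(e,d)]))
E
```

```text
[ 0.62425777 -0.12163362  0.1070031 ]
```

View pics/m7.png

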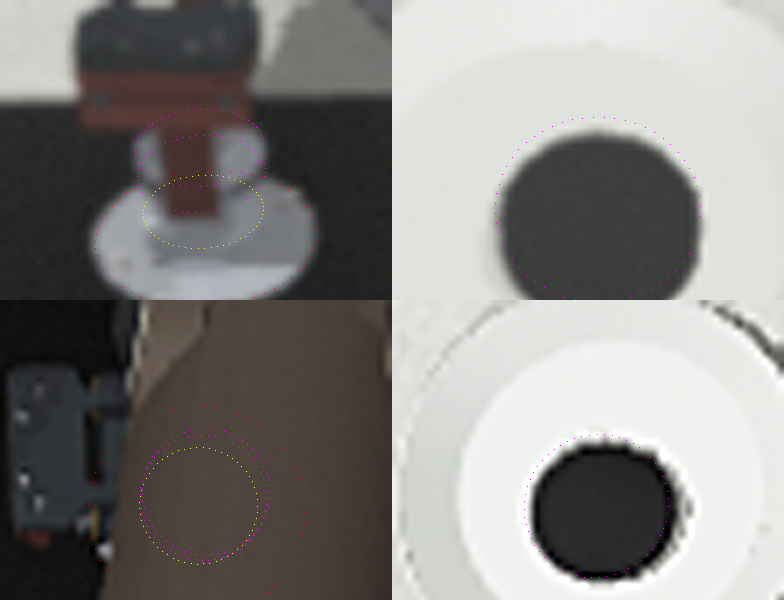

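>>> step_arm:
  increments:
    - [48, [0, 0.02, 0.2], [0, 0, 0]]
    - [48, [0, 0, 0.15], [0, 0, 0]]
    - [48, [0, 0, 0.1], [0, 0, 0]]
    - [48, [0, 0, 0.08], [0, 0, 0]]
    - [48, [0, 0, 0], [0, 0, 0]]

```text
clock: 28.3
tcp_pos: [0.6237, -0.121, 0.0901]
eef_rot: [-0.0, -0.0, 1.0, 0.0]
ft_force: [-0.1, 0.7, -2.1]
gripper_width: 0.0543
grasp_force: 10.0
```

>>> step_arm:
  increments:
    - [48, [0, 0, 0.05], [0, 0, 0]]
    - [48, [0, 0, 0.04], [0, 0, 0]]
    - [48, [0, 0, 0.03], [0, 0, 0]]
    - [48, [0, 0, 0], [0, 0, 0]]
    - [48, [0, 0, 0], [0, 0, 0]]

```text
clock: 28.92
tcp_pos: [0.6239, -0.121, 0.0868]
eef_rot: [0.0, -0.0, 1.0, 0.0]
ft_force: [-0.2, 0.7, -0.6]
gripper_width: 0.0544
grasp_force: 10.0
```

>>> step_arm:
  increments:
    - [48, [0, 0, 0.02], [0, 0, 0]]
    - [48, [0, 0, 0], [0, 0, 0]]
    - [56, [0, 0, 0], [0, 0, 0]]
    - [63, [0, 0, 0], [0, 0, 0]]
    - [75, [0, 0, 0], [0, 0, 0]]
    - [80, [0, 0, 0], [0, 0, 0]]
    - [80, [0, 0, -0.3], [0, 0, 0]]
    - [87, [0, 0, -0.8], [0, 0, 0]]

```text
clock: 29.92
tcp_pos: [0.6231, -0.1209, 0.1189]
eef_rot: [-0.001, -0.0, 1.0, 0.0]
ft_force: [0.3, -0.2, -0.6]
gripper_width: 0.0857
grasp_force: 0.0
```

>>> step_arm:
  increments:
    - [87, [0, 0, -0.9], [0, 0, 0]]
    - [87, [0, 0, -0.7], [0, 0, 0]]
    - [87, [0.267, 0.951, 0], [0, 0, 0]]
    - [87, [0.267, 0.951, 0], [0, 0, 0]]
    - [87, [0.267, 0.951, 0], [0, 0, 0]]
    - [87, [0.267, 0.951, 0], [0, 0, 0]]
    - [87, [0.267, 0.951, 0], [0, 0, 0]]
    - [87, [0.267, 0.951, 0], [0, 0, 0]]

```text
clock: 30.92
tcp_pos: [0.5756, 0.0511, 0.1679]
eef_rot: [0.0, -0.0, 1.0, 0.0]
ft_force: [0.2, -0.6, -0.1]
gripper_width: 0.0866
grasp_force: 0.0
```

>>> step_arm:
  increments:
    - [87, [0.267, 0.951, 0], [0, 0, 0]]
    - [87, [0.267, 0.951, 0], [0, 0, 0]]
    - [87, [0.267, 0.951, 0], [0, 0, 0]]
    - [87, [0.267, 0.951, 0], [0, 0, 0]]
    - [87, [0.267, 0.951, 0], [0, 0, 0]]
    - [87, [0.267, 0.951, 0], [0, 0, 0]]
    - [87, [0, 0, 0], [0, 0, 0]]
    - [87, [0, 0, 0], [0, 0, 0]]

```text
clock: 31.92
tcp_pos: [0.5281, 0.2203, 0.1675]
eef_rot: [0.0, 0.0, 1.0, -0.0]
ft_force: [-0.0, 0.0, -0.1]
gripper_width: 0.0873
grasp_force: 0.0
```

```bash
python3 - <<'E'
from h import *
e=arm.get_image("side"); d=arm.get_image("top"); p=arm.get_obs()["tcp_pos"]; print(p)
C=(.6245,-.121); S=[(*C,.098,.0275,(0,0,255)),(*C,.07,.048,(0,0,255))]
P=(.48,.392); Q=[(*P,.018,.0325,(255,0,255))]
cv2.imwrite("pics/m8.png",np.vstack([np.hstack([crop(c,(*C,.08),6,24,S),crop(c,(*P,.02),6,24,Q)]) for c in(e,d)]))
for n in("large_head","large_cap","large_burner"):
  for c in("side","top"): print(n,c,[(np.round(x["xyz"],3),round(x["score"],2)) for x in arm.tip_of(n,c)[:2]])
E
```

```text
[0.52822704 0.21983325 0.16737564]
large_head side [(array([ 0.623, -0.122,  0.086]), 0.55), (array([ 0.625, -0.122,  0.067]), 0.16)]
large_head top [(array([ 0.624, -0.123,  0.086]), 0.57), (array([ 0.626, -0.12 ,  0.068]), 0.43)]
large_cap side [(array([0.48 , 0.391, 0.005]), 0.9)]
large_cap top [(array([0.478, 0.394, 0.004]), 0.53)]
large_burner side [(array([ 0.626, -0.122,  0.071]), 0.49)]
large_burner top [(array([ 0.628, -0.12 ,  0.071]), 0.72)]
```

View pics/m8.png

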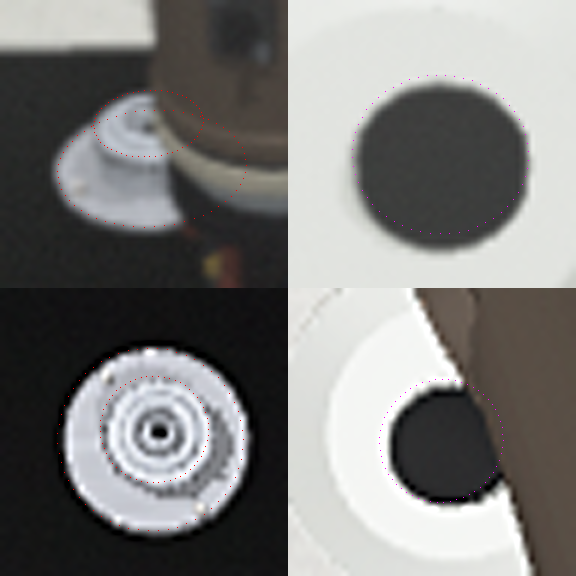

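>>> step_arm:
  increments:
    - [79, [0.267, 0.957, 0], [0, 0, 0]]
    - [79, [0.267, 0.957, 0], [0, 0, 0]]
    - [79, [0.267, 0.957, 0], [0, 0, 0]]
    - [79, [0.267, 0.957, 0], [0, 0, 0]]
    - [79, [0.267, 0.957, 0], [0, 0, 0]]
    - [79, [0.267, 0.957, 0], [0, 0, 0]]
    - [79, [0, 0, 0.9], [0, 0, 0]]
    - [79, [0, 0, 0.9], [0, 0, 0]]

```text
clock: 33.33
tcp_pos: [0.4795, 0.3942, 0.1126]
eef_rot: [0.0, -0.001, 1.0, 0.0]
ft_force: [0.0, -1.4, -0.4]
gripper_width: 0.079
grasp_force: 0.0
```

>>> step_arm:
  increments:
    - [79, [0, 0, 0.9], [0, 0, 0]]
    - [79, [0, 0, 0.9], [0, 0, 0]]
    - [79, [0, 0, 0.7], [0, 0, 0]]
    - [79, [0, 0, 0.4], [0, 0, 0]]
    - [79, [0, 0, 0.3], [0, 0, 0]]
    - [79, [0, 0, 0.1], [0, 0, 0]]
    - [79, [0, 0, 0], [0, 0, 0]]
    - [79, [0, 0, 0], [0, 0, 0]]

```text
clock: 34.33
tcp_pos: [0.4799, 0.3939, 0.0148]
eef_rot: [0.0, -0.0, 1.0, 0.0]
ft_force: [0.1, 0.8, -0.3]
gripper_width: 0.0789
grasp_force: 0.0
```

>>> step_arm:
  increments:
    - [79, [0, -0.05, 0.1], [0, 0, 0]]
    - [79, [0, 0, 0.09], [0, 0, 0]]
    - [74, [0, 0, 0], [0, 0, 0]]
    - [70, [0, 0, 0], [0, 0, 0]]
    - [66, [0, 0, 0], [0, 0, 0]]
    - [62, [0, 0, 0], [0, 0, 0]]
    - [58, [0, 0, 0], [0, 0, 0]]
    - [58, [0, 0, 0], [0, 0, 0]]
  squeeze: 14

```text
clock: 35.33
tcp_pos: [0.4796, 0.3921, 0.0085]
eef_rot: [0.0, -0.0, 1.0, 0.0]
ft_force: [-0.5, 0.1, 0.4]
gripper_width: 0.0647
grasp_force: 14.0
```

>>> step_arm:
  increments:
    - [58, [0, 0, -0.15], [0, 0, 0]]
    - [58, [0, 0, -0.5], [0, 0, 0]]
    - [58, [0, 0, -0.9], [0, 0, 0]]
    - [58, [0, 0, -0.9], [0, 0, 0]]
    - [58, [0, 0, -0.9], [0, 0, 0]]
    - [58, [0, 0, -0.9], [0, 0, 0]]
    - [58, [0, 0, -0.9], [0, 0, 0]]
    - [58, [0, 0, 0], [0, 0, 0]]

```text
clock: 36.33
tcp_pos: [0.4807, 0.393, 0.1659]
eef_rot: [0.002, -0.0, 1.0, 0.002]
ft_force: [-0.7, 0.9, -1.8]
gripper_width: 0.0643
grasp_force: 14.0
```

>>> step_arm:
  increments:
    - [58, [-0.267, -0.951, 0], [0, 0, 0]]
    - [58, [-0.267, -0.951, 0], [0, 0, 0]]
    - [58, [-0.267, -0.951, 0], [0, 0, 0]]
    - [58, [-0.267, -0.951, 0], [0, 0, 0]]
    - [58, [-0.267, -0.951, 0], [0, 0, 0]]
    - [58, [-0.267, -0.951, 0], [0, 0, 0]]
    - [58, [-0.267, -0.951, 0], [0, 0, 0]]
    - [58, [-0.267, -0.951, 0], [0, 0, 0]]

```text
clock: 37.33
tcp_pos: [0.5432, 0.1627, 0.1619]
eef_rot: [-0.001, -0.0, 1.0, -0.0]
ft_force: [0.2, -0.2, -1.4]
gripper_width: 0.0643
grasp_force: 14.0
```

>>> step_arm:
  increments:
    - [58, [-0.267, -0.951, 0], [0, 0, 0]]
    - [58, [-0.267, -0.951, 0], [0, 0, 0]]
    - [58, [-0.267, -0.951, 0], [0, 0, 0]]
    - [58, [-0.267, -0.951, 0], [0, 0, 0]]
    - [58, [-0.267, -0.951, 0], [0, 0, 0]]
    - [58, [-0.267, -0.951, 0], [0, 0, 0]]
    - [58, [-0.267, -0.951, 0], [0, 0, 0]]
    - [58, [-0.267, -0.951, 0], [0, 0, 0]]

```text
clock: 38.33
tcp_pos: [0.6073, -0.0652, 0.1618]
eef_rot: [-0.001, -0.0, 1.0, 0.0]
ft_force: [0.4, -0.5, -2.4]
gripper_width: 0.0644
grasp_force: 14.0
```

>>> step_arm:
  increments:
    - [58, [-0.267, -0.951, 0], [0, 0, 0]]
    - [58, [-0.267, -0.951, 0], [0, 0, 0]]
    - [58, [0, 0, 0.7], [0, 0, 0]]
    - [58, [0, 0, 0.6], [0, 0, 0]]
    - [58, [0, 0, 0.3], [0, 0, 0]]
    - [58, [0, 0, 0], [0, 0, 0]]
    - [58, [0, 0, 0], [0, 0, 0]]
    - [58, [0, 0, 0], [0, 0, 0]]

```text
clock: 39.33
tcp_pos: [0.6243, -0.1214, 0.1157]
eef_rot: [0.001, -0.0, 1.0, -0.0]
ft_force: [-0.3, -0.5, -1.3]
gripper_width: 0.0643
grasp_force: 14.0
```

```bash
python3 - <<'E'
from h import *
e=arm.get_image("side"); p=arm.get_obs()["tcp_pos"]; print(p)
C=(.6245,-.121); S=[(*C,.098,.0275,(0,0,255)),(*C,.07,.048,(0,0,255)),(*p[:2],p[2]-.0025,.0325,(255,0,255)),(*p[:2],p[2]+.0095,.0325,(255,0,255))]
cv2.imwrite("pics/m9.png",crop(e,(*C,.09),10,28,S))
E
```

```text
[ 0.62424091 -0.12136116  0.11563845]
```

View pics/m9.png

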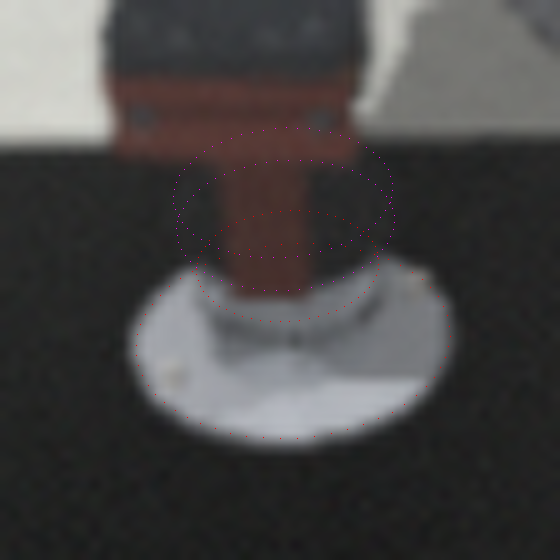

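>>> step_arm:
  increments:
    - [58, [0, 0, 0.15], [0, 0, 0]]
    - [58, [0, 0, 0.1], [0, 0, 0]]
    - [58, [0, 0, 0.08], [0, 0, 0]]
    - [58, [0, 0, 0.05], [0, 0, 0]]
    - [58, [0, 0, 0], [0, 0, 0]]
    - [58, [0, 0, 0], [0, 0, 0]]

```text
clock: 40.12
tcp_pos: [0.6239, -0.1214, 0.1036]
eef_rot: [0.0, -0.0, 1.0, 0.0]
ft_force: [-0.0, -0.8, -2.4]
gripper_width: 0.0639
grasp_force: 14.0
```

>>> step_arm:
  increments:
    - [58, [0, 0, 0.05], [0, 0, 0]]
    - [58, [0, 0, 0.04], [0, 0, 0]]
    - [58, [0, 0, 0.02], [0, 0, 0]]
    - [58, [0, 0, 0], [0, 0, 0]]
    - [58, [0, 0, 0], [0, 0, 0]]

```text
clock: 40.75
tcp_pos: [0.6238, -0.1214, 0.1005]
eef_rot: [0.0, -0.0, 1.0, 0.0]
ft_force: [-1.5, 0.0, 2.6]
gripper_width: 0.0646
grasp_force: 14.0
```

Contact at the expected height; release and retreat.

>>> step_arm:
  increments:
    - [64, [0, 0, 0], [0, 0, 0]]
    - [66, [0, 0, 0], [0, 0, 0]]
    - [72, [0, 0, 0], [0, 0, 0]]
    - [82, [0, 0, 0], [0, 0, 0]]
    - [85, [0, 0, 0], [0, 0, 0]]
    - [85, [0, 0, -0.3], [0, 0, 0]]
    - [85, [0, 0, -0.8], [0, 0, 0]]
    - [85, [0, 0, -0.9], [0, 0, 0]]

```text
clock: 41.75
tcp_pos: [0.6237, -0.1214, 0.1612]
eef_rot: [-0.0, -0.0, 1.0, 0.0]
ft_force: [0.8, 0.5, -0.5]
gripper_width: 0.085
grasp_force: 0.0
```

>>> step_arm:
  increments:
    - [85, [0.5, 0, -0.8], [0, 0, 0]]
    - [85, [0.9, 0.3, 0], [0, 0, 0]]
    - [85, [0.9, 0.3, 0], [0, 0, 0]]
    - [85, [0.9, 0.3, 0], [0, 0, 0]]
    - [85, [0.9, 0.3, 0], [0, 0, 0]]
    - [85, [0.9, 0.3, 0], [0, 0, 0]]
    - [85, [0, 0, 0], [0, 0, 0]]
    - [85, [0, 0, 0], [0, 0, 0]]

```text
clock: 42.75
tcp_pos: [0.4749, -0.0767, 0.185]
eef_rot: [0.001, -0.0, 1.0, -0.0]
ft_force: [-0.3, 0.5, -0.2]
gripper_width: 0.0853
grasp_force: 0.0
```

```bash
python3 - <<'E'
from h import *
e=arm.get_image("side"); d=arm.get_image("top"); p=arm.get_obs()["tcp_pos"]; print(p)
C=(.6245,-.121); S=[(*C,.110,.0325,(0,0,255)),(*C,.07,.048,(0,0,255))]
B=(.6125,.119); R=[(*B,.106,.0225,(0,255,255)),(*B,.07,.037,(0,255,0))]
cv2.imwrite("pics/m10.png",np.vstack([np.hstack([crop(c,(*C,.08),6,24,S),crop(c,(*B,.08),6,24,R)]) for c in(e,d)]))
for n in("small_head","small_cap","large_head","large_cap","plate"):
  for c in("side","top"): print(n,c,[(np.round(x["xyz"],3),round(x["score"],2)) for x in arm.tip_of(n,c)[:2]])
E
```

```text
[ 0.4748479  -0.07677532  0.18451528]
small_head side [(array([0.614, 0.12 , 0.084]), 0.46)]
small_head top []
small_cap side [(array([0.611, 0.115, 0.099]), 0.62)]
small_cap top [(array([0.613, 0.118, 0.096]), 0.67)]
large_head side [(array([ 0.623, -0.119,  0.084]), 0.58)]
large_head top []
large_cap side []
large_cap top [(array([ 0.625, -0.119,  0.098]), 0.77)]
plate side [(array([ 0.492,  0.389, -0.005]), 0.76)]
plate top [(array([ 0.49 ,  0.389, -0.   ]), 0.81)]
```

View pics/m10.png

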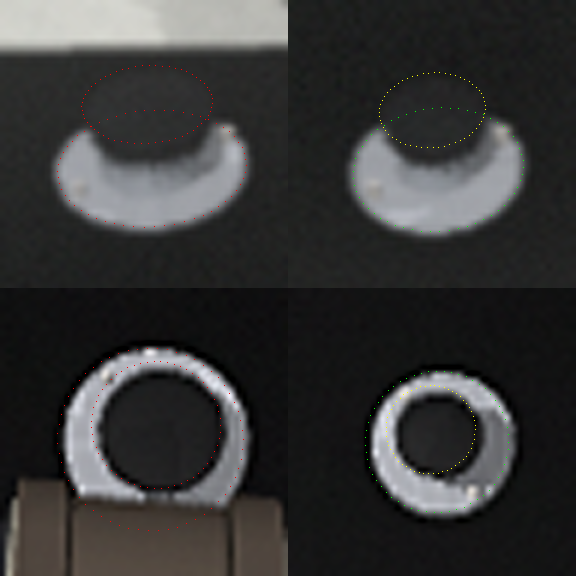

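```bash
python3 -c "
from plant import arm
print(arm.close_job())"
```

```text
the job is handed in; nothing more can be done
None
```

All four parts are on their own burners, placed in the required order, and the job is handed in. In the last pictures both caps lay flat on their heads, and the plate read where it was at the start. No verdict was returned.

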